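# Jog the workshop press from the gearbox bench

## Task

Jog the ram of the workshop press down a little: on the jog box with the red-knobbed lever, tilt the lever well over towards the green band at one end of its box, keep it there for about a second, then let it spring back upright and come away. Do not push the red lever over towards the white band, and leave the yellow-knobbed lever alone.

Things in the scene. Friction and masses are not known exactly. Their poses are not given: they have to be found in the camera images.
- red_knob (a point): Centre of the red ball knob, 34 mm across, on an upright 10 mm steel lever; 155 mm above the bench at rest. The lever pivots 100 mm below it and swings only in this point's y-z plane. Axes turn with the lever: at rest z is up, y level towards the green band (22 mm wide, across the box top, 57 mm from the lever); a white band lies opposite. Other things stay 110 mm or more away.
- red_lever (a joint): Tilt in rad: 0 upright, + towards the green band, - towards the white, stops at +-0.5. A spring (0.8 N m/rad; 3 N at the knob at 0.4 rad) recentres it promptly, with no overswing. From 0.3 (knob 30 mm over) it is well over; at 0.4 the knob is 39 mm over and 8 mm lower. Its fixed grey box is 100 x 150 (along y) x 55 mm high, centred under the knob; a rubber boot reaches 73 mm high.
- yellow_knob (a point): Centre of the yellow ball knob on the other jog box, alike in all but the knob's colour (same sizes, axes and bands). The boxes may stand turned any way on the bench and may have changed places; their centres are at least 240 mm apart. No bystander near them is taller than 200 mm.
- yellow_lever (a joint): Tilt of the yellow lever in rad, as for the red one; it rests at 0 and should stay there.
Mind the look-alikes: they are no part of the job. Leave any blue or purple look-alike of the part that bears red_knob alone.

How it is judged:
By the outcome, as a careful person would: the job done as asked, in the order asked, and still so for the second after the job is handed in, with the robot touching nothing.
It also fails if it takes over 32 s, if anything falls off the work surface, if the arm or the gripper's body presses on something with over 40 N, if the wrist force passes 120 N, or if a joint passes its speed limit or range.

## Robot

A 6-joint arm with a two-finger parallel gripper is mounted at the origin on the work surface. World frame = base frame: x ahead of the robot, y to its left, z up, the work surface at z = 0. Lengths are in m, angles in rad, forces in N, time in s.
With the tool pointing down it reaches from about 0.35 to 0.975 m from the base axis. Payload 4.9 kg.
Tool frame: the origin (TCP) lies between the finger pads; the fingertips stand 25 mm ahead of it and the grasp point (between the pads) lies 6 mm ahead of it; z points along the fingers, y is the line along which they close (so a half turn about z gives the same grasp; the last joint's range is limited). The gripper opens to 85 mm and grips with 20 to 120 N. Pads are 22 mm wide; open, the fingers measure 114 mm over their backs; the gripper's body (76 mm by 85 mm) begins 54 mm behind the grasp point. The pads swing forward as they close: fully open they stand 13 mm farther back than shut.
Start: joints at [-1.281, 0.053, 1.613, -0, 1.476, -0.119], TCP at [0.248, -0.573, 0.256] pointing down, gripper open.
Joint ranges: [-3.01, 3.01], [-1.01, 2.22], [0.06, 2.58], [-1.02, 4.17], [0.09, 2.62], [-3.14, 3.14]. Speed limits (rad/s): [2.57, 2.57, 3.14, 3.14, 3.14, 3.14].

## Interface

Orientations are given as a unit quaternion [w, x, y, z].
In Python, from plant import manip gives the robot as it stands.
- The arm moves only by the shell command python3 -m inch 'ROWS'. ROWS is JSON, a list of rows, each a list of 3 entries, a list of its own where there are three numbers: the shift along the tool's x, y, z in m, then the turn, a rotation vector about the tool's x, y, z in rad, then the opening, from 0 (shut) to 1 (fully open). A call has 1 to 8 rows; each row shifts and turns the commanded pose from where the row before left it, along the tool's axes as they then stand; what a row does not reach is not made up. A row lasts 1/10 s, in which the tool goes at most 50 mm and 8.59 degrees, less where a joint would pass 70% of its speed; a pose out of reach is approached as far as the arm can. A call with a gripper value outside its range is refused whole. The fingers move at their own pace and stop on an object; the grip force is fixed at half the most. Time passes only in rows, so rows that do not move let the fingers close. It gives the time, the measured TCP pose, the force, the opening and the grip force at its end, in the units of the state.
- manip.state(): the state, without advancing time (a new reading comes with each control period).
- manip.grab_frame(name): name is "scene" or "top" or "wrist"; returns (picture, depth): 400x640x3 uint8, red, green, blue; 400x640 float32, m along the optical axis (not along the pixel's ray), 0 where there is no reading.
- manip.camera_params(name): a dict with "camera_matrix" (3x3 intrinsics, pixels), "rvec" (rotation vector, rad) and "tvec" (3), from world to camera coordinates, as OpenCV has them. Camera axes: x right, y down, z forward; pixel columns grow to the right and rows downward; lengths in m; the calibration is good to about 2 mm. A picture is of the moment at which its call begins: read the wrist's pose just before it. camera_params takes no time and is no camera call; for the wrist camera it gives the pose at the moment of the call.
- manip.job_done(): hands the job in; it is judged then, once.
Trained networks look in the newest picture that a camera, given by its name, has taken for a name from the list of things; names that differ only in an ending like _2 or _b are one class to them, and where a whole thing is asked for, a point or a joint stands for the part that bears it (a point fixed in the world has none). Each returns a list of dicts, best first, with "score" (0 to 1); they miss things now and then, are a little off and sometimes report something else, mostly with a low value. They report only what shows in the picture. A call takes as long as a camera call. They do not tell look-alikes from the thing itself.
- manip.look_for(camera, label): "point" ([x, y, z] in m, in world coordinates, good to about 4 mm: the middle of the surface that is visible of it).
The state is a dict: "time": time; "joint_pos": joint angles; "joint_vel": joint speeds; "joint_efforts": joint torques, N m; "tool_pos": TCP position; "tool_rot": TCP orientation; "contact_force": force on the tool from outside, world axes, zero at the start; "ft_torque": the same for the moment, N m; "gripper_width": opening from 0.0 (shut) to 1.0 (fully open); "grasp_force": force on a finger pad.
Only numpy, scipy, OpenCV 4.12 (cv2) and the standard library are available. Lean on these libraries where they do the work, as an engineer would, in place of code of your own. Each camera call takes 0.05 s, during which the arm holds its last target. There are 200 camera calls.

## Working session

There is one attempt and no reset: what is moved stays moved. The work goes in short steps, Python scripts to look and compute and a shell command to move; the robot and the scene stay as the last step left them, time stands still between calls to the robot, and variables do not carry over. Pictures are saved under pics/ and viewed, at most 10 in all, crops included, and the job is handed in when it is done.

```bash
mkdir -p pics; cat > h.py <<'E'
import numpy as np,cv2
from plant import manip
def cam(n):
    p=manip.camera_params(n);R=cv2.Rodrigues(np.array(p["rvec"],float))[0];return np.array(p["camera_matrix"],float),R,np.array(p["tvec"],float).ravel()
def proj(n,P):
    K,R,t=cam(n);q=K@(R@np.array(P,float)+t);return q[:2]/q[2]
def unproj(n,u,v,d):
    K,R,t=cam(n);return R.T@(np.linalg.inv(K)@[u*d,v*d,d]-t)
def onplane(n,u,v,z):
    K,R,t=cam(n);r=R.T@np.linalg.inv(K)@[u,v,1];c=-R.T@t;return c+r*(z-c[2])/r[2]
E
python3 - <<'E'
from h import *
for n in("scene","top"):
    im,d=manip.grab_frame(n);cv2.imwrite(f"pics/{n}.png",im[...,::-1]);np.save(f"{n}_d.npy",d)
    for l in("red_knob","yellow_knob"):
        for r in manip.look_for(n,l):print(n,l,round(r["score"],2),np.round(r["point"],3),proj(n,r["point"]).round())
s=manip.state();print(s["time"],s["tool_pos"],s["tool_rot"])
E
```

```text
scene red_knob 0.6 [ 0.519 -0.015  0.157] [302. 198.]
scene red_knob 0.55 [0.575 0.197 0.158] [408. 210.]
scene red_knob 0.55 [0.375 0.28  0.155] [424. 153.]
scene yellow_knob 0.73 [ 0.484 -0.252  0.157] [191. 194.]
top red_knob 0.68 [0.568 0.198 0.163] [222. 153.]
top red_knob 0.66 [0.37  0.275 0.166] [178. 255.]
top red_knob 0.51 [ 0.509 -0.012  0.17 ] [332. 178.]
top yellow_knob 0.53 [ 0.476 -0.252  0.164] [459. 192.]
0.3 [ 0.24837501 -0.57329627  0.2558609 ] [-3.67448922e-04  9.79184713e-01  2.02970842e-01 -2.50249740e-05]
```

View pics/scene.png

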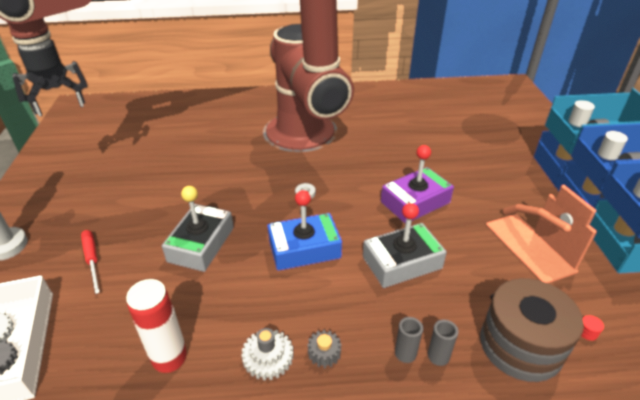

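View pics/top.png

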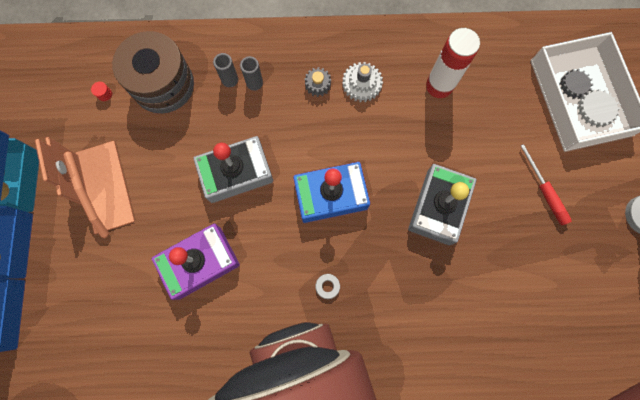

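Three red knobs, in the scene and top pictures: blue box (302,198)/(332,178), purple box (424,153)/(178,255) and grey box (410,211)/(222,153). Only the one on the grey box fits, since its box should be grey. The yellow knob is at (190,194)/(459,191). Next I'll confirm in a crop and measure the band direction.

```bash
python3 - <<'E'
from h import *
im=cv2.imread("pics/top.png")
cv2.imwrite("pics/crop.png",cv2.resize(im[120:220,170:290],None,fx=5,fy=5,interpolation=cv2.INTER_CUBIC))
hsv=cv2.cvtColor(im,cv2.COLOR_BGR2HSV)
def cen(m):
    k=np.zeros(m.shape,np.uint8);k[130:205,190:280]=1
    n,l,s,c=cv2.connectedComponentsWithStats((m&(k>0)).astype(np.uint8));i=1+np.argmax(s[1:,4]);print(s[i],c[i]);
    return onplane("top",*c[i],0.055)
g=cen(cv2.inRange(hsv,(45,80,60),(85,255,255))>0)
w=cen(cv2.inRange(hsv,(0,0,205),(180,40,255))>0)
print("green",g,"white",w,"mid",(g+w)/2,"dist",np.linalg.norm(g-w),"yaw y-axis deg",np.degrees(np.arctan2(*(g-w)[1::-1])))
s=manip.state();from scipy.spatial.transform import Rotation as Ro
q=s["tool_rot"];print(Ro.from_quat([q[1],q[2],q[3],q[0]]).as_matrix().round(3))
for n,r in(("scene",(410,211)),("top",(222,152))):
    d=np.load(n+"_d.npy");u,v=r;print(n,unproj(n,u,v,d[v,u]))
E
```

```text
[198 155  19  39 379] [206.75989446 174.42744063]
[246 138  21  39 385] [256.1012987  156.86493506]
green [0.55585634 0.25429256 0.055     ] white [0.59299317 0.14726553 0.055     ] mid [0.57442475 0.20077905 0.055     ] dist 0.11328692596988081 yaw y-axis deg 109.1360352320392
[[ 0.918  0.397 -0.   ]
 [ 0.397 -0.918  0.001]
 [ 0.    -0.001 -1.   ]]
scene [0.58576386 0.19779053 0.165824  ]
top [0.5663004  0.19699079 0.1698372 ]
```

View pics/crop.png

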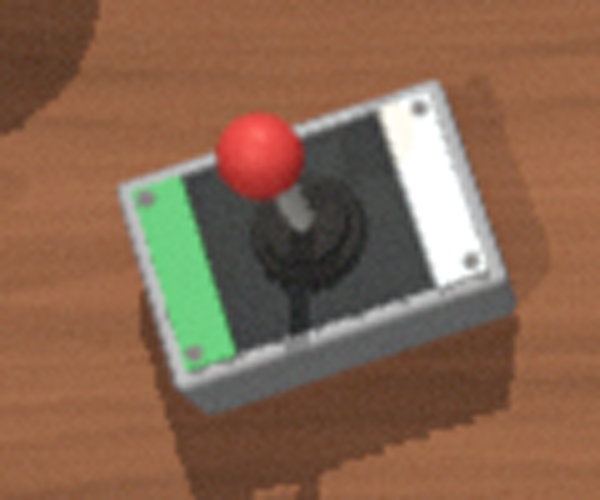

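The crop shows the grey box with the red knob at crop (260,155), green band at left (185,270) and white band at right (440,190), so this is the right one. The push direction is 109° in world. I'll approach from the white side, high, with the gripper shut.

```bash
python3 -m inch '[[[0,0,-0.03],[0,0,0.075],0],[[0.03,-0.026,0],[0,0,0],0],[[0.03,-0.026,0],[0,0,0],0],[[0.03,-0.026,0],[0,0,0],0],[[0.03,-0.026,0],[0,0,0],0],[[0.03,-0.026,0],[0,0,0],0],[[0.03,-0.026,0],[0,0,0],0],[[0.03,-0.026,0],[0,0,0],0]]'
python3 -m inch '[[[0.03,-0.026,0],[0,0,0],0],[[0.03,-0.026,0],[0,0,0],0],[[0.03,-0.026,0],[0,0,0],0],[[0.03,-0.026,0],[0,0,0],0],[[0.03,-0.026,0],[0,0,0],0],[[0.03,-0.026,0],[0,0,0],0]]'
cat > rel.py <<'E'
from h import *
from scipy.spatial.transform import Rotation as Ro
import sys
s=manip.state();q=s["tool_rot"];R=Ro.from_quat([q[1],q[2],q[3],q[0]]).as_matrix()
k=np.array([0.574,0.200,0.155]);a=np.radians(109.1);d=np.array([np.cos(a),np.sin(a),0])
p=np.array(s["tool_pos"])-k
print("t",s["time"],"along d",p@d,"lateral",p@[d[1],-d[0],0],"tcp z",s["tool_pos"][2],"y err deg",np.degrees(np.arcsin(np.cross(-R[:2,1],d[:2]))))
print("to standoff -0.06, tool axes:",(R.T@(k-0.06*d+[0,0,.01]-s["tool_pos"])).round(4),"F",np.round(s["contact_force"],2))
E
python3 rel.py
```

```text
time: 1.1
tool_pos: [0.3877, -0.3312, 0.2864]
tool_rot: [0.0, 0.986, 0.166, 0.0]
contact_force: [-0.3, -0.2, 0.1]
gripper_width: 0.002
grasp_force: 0.0
time: 1.7
tool_pos: [0.5067, -0.1248, 0.2865]
tool_rot: [0.0, 0.986, 0.166, 0.0]
contact_force: [0.7, -0.3, 0.0]
gripper_width: -0.001
grasp_force: 0.0
t 1.7 along d -0.2848995145902095 lateral -0.16984914759035105 tcp z 0.2864699388775356 y err deg -0.02590880048902829
to standoff -0.06, tool axes: [ 0.1699 -0.2249  0.1214] F [ 0.66 -0.26  0.01]rel.py:7: DeprecationWarning: Arrays of 2-dimensional vectors are deprecated. Use arrays of 3-dimensional vectors instead. (deprecated in NumPy 2.0)
  print("t",s["time"],"along d",p@d,"lateral",p@[d[1],-d[0],0],"tcp z",s["tool_pos"][2],"y err deg",np.degrees(np.arcsin(np.cross(-R[:2,1],d[:2]))))
```

```bash
python3 -m inch '[[[0.025,-0.031,0],[0,0,0],0],[[0.025,-0.031,0],[0,0,0],0],[[0.025,-0.031,0],[0,0,0],0],[[0.025,-0.031,0],[0,0,0],0],[[0.025,-0.031,0],[0,0,0],0],[[0.025,-0.031,0],[0,0,0],0],[[0.02,-0.031,0],[0,0,0],0],[[0,0,0],[0,0,0],0]]'
python3 -W ignore - <<'E'
import rel
from h import *
im,d=manip.grab_frame("wrist");cv2.imwrite("pics/w1.png",im[...,::-1])
for r in manip.look_for("wrist","red_knob"):print(round(r["score"],2),np.round(r["point"],3),proj("wrist",r["point"]).round())
E
```

```text
time: 2.5
tool_pos: [0.5959, 0.138, 0.2859]
tool_rot: [-0.001, 0.986, 0.168, -0.0]
contact_force: [0.4, -0.9, -0.3]
gripper_width: 0.002
grasp_force: 0.0
t 2.5 along d -0.06571109374279491 lateral 0.0004229071934461204 tcp z 0.2859203013607058 y err deg -0.3001176711332717
to standoff -0.06, tool axes: [-0.0004 -0.0056  0.1209] F [ 0.39 -0.9  -0.31]
0.72 [0.378 0.271 0.159] [105. 359.]
0.71 [0.578 0.202 0.168] [228. 193.]
0.67 [ 0.518 -0.01   0.156] [443. 322.]
```

View pics/w1.png

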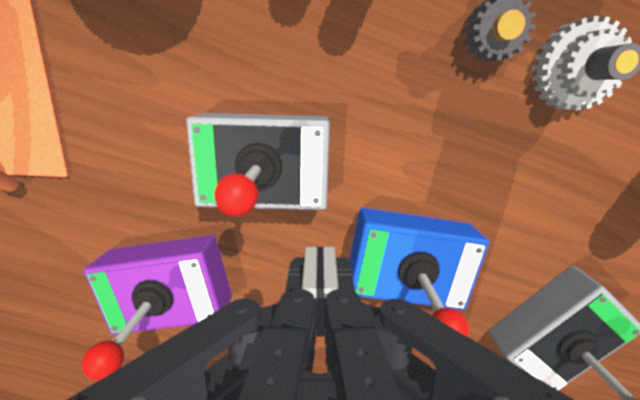

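The wrist picture shows the grey box at (258,163) with the red knob at (236,195), white band towards the fingers; the estimate holds. Descending on the white side.

```bash
python3 -m inch '[[[0,0,0.03],[0,0,0],0],[[0,0,0.03],[0,0,0],0],[[0,0,0.03],[0,0,0],0],[[0,0,0.03],[0,0,0],0],[[0,0,0],[0,0,0],0]]'
python3 -m inch '[[[0,-0.01,0],[0,0,0],0],[[0,-0.01,0],[0,0,0],0],[[0,-0.01,0],[0,0,0],0],[[0,-0.01,0],[0,0,0],0],[[0,-0.01,0],[0,0,0],0],[[0,0,0],[0,0,0],0]]'
python3 -W ignore - <<'E'
import rel
from h import *
im,d=manip.grab_frame("scene");cv2.imwrite("pics/s2.png",cv2.resize(im[110:310,300:500,::-1],None,fx=3,fy=3))
for r in manip.look_for("scene","red_knob"):print(round(r["score"],2),np.round(r["point"],3))
E
```

```text
time: 3.1
tool_pos: [0.5923, 0.1326, 0.1609]
tool_rot: [-0.0, 0.986, 0.165, -0.005]
contact_force: [0.0, 1.1, -1.1]
gripper_width: 0.001
grasp_force: 0.0
time: 3.7
tool_pos: [0.5792, 0.183, 0.1671]
tool_rot: [-0.0, 0.986, 0.167, 0.001]
contact_force: [1.0, -0.9, 0.1]
gripper_width: -0.003
grasp_force: 0.4
t 3.7 along d -0.017735250956625596 lateral -0.0006269752786297435 tcp z 0.1671315811773195 y err deg -0.1309522757233212
to standoff -0.06, tool axes: [0.0005 0.0423 0.0021] F [ 0.97 -0.94  0.12]
0.7 [0.572 0.206 0.155]
0.52 [ 0.522 -0.01   0.16 ]
```

View pics/s2.png

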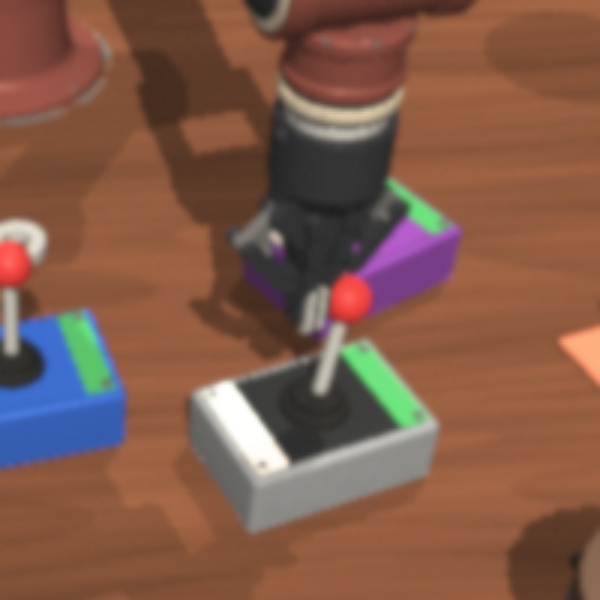

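The crop shows the shut fingers (315,308) on the knob (350,298) with the lever already tilting towards green. Pushing on and holding.

```bash
python3 -m inch '[[[0,-0.007,0.001],[0,0,0],0],[[0,-0.007,0.002],[0,0,0],0],[[0,-0.006,0.002],[0,0,0],0],[[0,-0.006,0],[0,0,0],0],[[0,0,0],[0,0,0],0],[[0,0,0],[0,0,0],0]]'
python3 -W ignore - <<'E'
import rel
from h import *
im,d=manip.grab_frame("scene");cv2.imwrite("pics/s3.png",cv2.resize(im[110:310,300:500,::-1],None,fx=3,fy=3))
for r in manip.look_for("scene","red_knob"):print(round(r["score"],2),np.round(r["point"],3))
E
```

```text
time: 4.4
tool_pos: [0.5706, 0.206, 0.1607]
tool_rot: [0.0, 0.986, 0.166, -0.0]
contact_force: [1.9, -3.1, -1.7]
gripper_width: -0.005
grasp_force: 1.7
t 4.4 along d 0.006829280852623207 lateral -0.0012486549036057819 tcp z 0.16067774920685596 y err deg -0.03940444444925184
to standoff -0.06, tool axes: [ 0.0012  0.0668 -0.0043] F [ 1.85 -3.05 -1.65]
0.8 [0.57  0.223 0.146]
0.65 [ 0.522 -0.014  0.157]
```

View pics/s3.png

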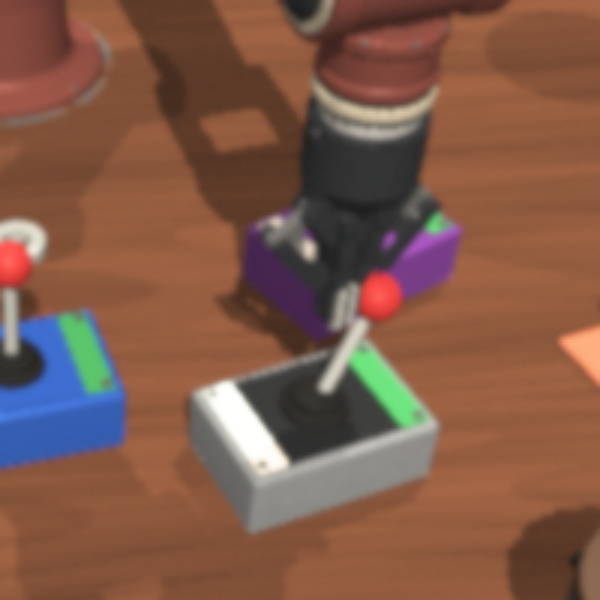

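The lever is clearly over towards green (knob at (380,297)), but the network says only about 27 mm, so I'll push 9 mm more and then hold.

```bash
python3 -m inch '[[[0,-0.005,0.001],[0,0,0],0],[[0,-0.004,0.001],[0,0,0],0],[[0,0,0],[0,0,0],0],[[0,0,0],[0,0,0],0]]'
python3 -W ignore - <<'E'
import rel
from h import *
im,d=manip.grab_frame("scene");
for r in manip.look_for("scene","red_knob")[:1]:print(round(r["score"],2),np.round(r["point"],3))
hsv=cv2.cvtColor(im,cv2.COLOR_RGB2HSV);m=((hsv[...,0]<6)|(hsv[...,0]>174))&(hsv[...,1]>190)&(hsv[...,2]>150)
m[:, :400]=0;m[:180]=0;m[230:]=0;m[:,460:]=0
v,u=np.nonzero(m);print(u.mean(),v.mean(),m.sum())
k=np.array([.574,.200,.055]);a=np.radians(109.1);d=np.array([np.cos(a),np.sin(a),0])
for t in(0,.2,.3,.35,.4,.45,.5):print(t,proj("scene",k+.1*(np.sin(t)*d+[0,0,np.cos(t)])).round(1))
E
```

```text
time: 4.9
tool_pos: [0.5675, 0.2144, 0.1589]
tool_rot: [0.0, 0.986, 0.166, -0.001]
contact_force: [2.2, -3.9, -3.7]
gripper_width: -0.001
grasp_force: 2.3
t 4.9 along d 0.015726526509888584 lateral -0.0013800378886475251 tcp z 0.15888230740936538 y err deg -0.030339870465606274
to standoff -0.06, tool axes: [ 0.0013  0.0757 -0.0061] F [ 2.18 -3.93 -3.66]
0.84 [ 0.519 -0.013  0.157]
430.5 214.5 2
0 [409.1 211.1]
0.2 [417.4 209.2]
0.3 [421.3 208.9]
0.35 [423.2 208.9]
0.4 [425.  208.9]
0.45 [426.7 209.1]
0.5 [428.4 209.4]
```

The pixels against the projected arc put it at about 0.43 in the last picture, and farther now. Hold a little longer, then back away and let the spring return it.

```bash
python3 -m inch '[[[0,0,0],[0,0,0],0],[[0,0,0],[0,0,0],0],[[0,0.015,0],[0,0,0],0],[[0,0.02,0],[0,0,0],0],[[0,0.02,0],[0,0,0],0],[[0,0.02,0],[0,0,0],0],[[0,0.01,0],[0,0,0],0],[[0,0,0],[0,0,0],0]]'
python3 -m inch '[[[0,0,-0.03],[0,0,0],0],[[0,0,-0.04],[0,0,0],0],[[0,0,-0.04],[0,0,0],0],[[0,0,-0.02],[0,0,0],0],[[0,0,0],[0,0,0],0],[[0,0,0],[0,0,0],0]]'
python3 -W ignore - <<'E'
import rel
from h import *
im,d=manip.grab_frame("scene");cv2.imwrite("pics/s4.png",cv2.resize(im[110:310,300:500,::-1],None,fx=3,fy=3))
for r in manip.look_for("scene","red_knob"):print(round(r["score"],2),np.round(r["point"],3))
E
```

```text
time: 5.8
tool_pos: [0.5963, 0.1336, 0.16]
tool_rot: [-0.001, 0.986, 0.165, 0.001]
contact_force: [0.0, 1.2, -0.1]
gripper_width: 0.003
grasp_force: 0.0
time: 6.4
tool_pos: [0.5954, 0.1352, 0.2893]
tool_rot: [-0.0, 0.986, 0.167, 0.0]
contact_force: [0.4, 0.1, -0.5]
gripper_width: -0.0
grasp_force: 0.0
t 6.4 along d -0.06828528161375046 lateral -0.0009764251469256864 tcp z 0.2892565939584098 y err deg -0.07363879078763215
to standoff -0.06, tool axes: [ 0.0009 -0.0082  0.1243] F [ 0.41  0.12 -0.51]
0.72 [ 0.52  -0.014  0.158]
0.6 [0.577 0.197 0.158]
0.54 [0.375 0.28  0.156]
```

View pics/s4.png

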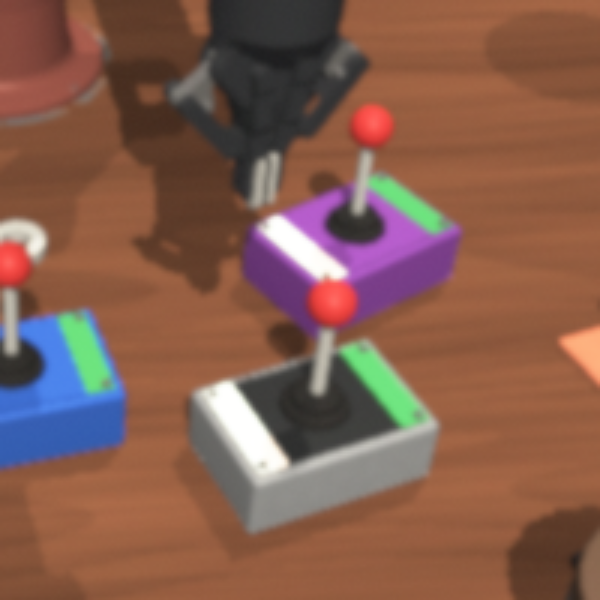

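The red lever is back upright at (332,302), where it was at rest, and the gripper is clear. The hold was about 1.2 s past 0.3 rad. Handing in.

```bash
python3 -c "from plant import manip;print(manip.job_done())"
```

```text
the job is handed in; nothing more can be done
None
```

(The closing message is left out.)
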